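# Draw grinding balls with the dispenser's recessed manual release

### The arm

A 7-joint arm with a two-finger parallel gripper is mounted at the origin on a cart in front of the work surface, level with it; the furniture and walls round the work are solid. World frame = base frame: x ahead of the robot, y to its left, z up, the work surface at z = 0. Lengths are in m, angles in rad, forces in N, time in s.
With the tool pointing down it reaches from about 0.425 to 0.925 m from the base axis. Payload 6.8 kg.
Tool frame: the origin (TCP) lies at the very end of the fingers, on their centre line; the grasp point (between the pads) lies 19 mm behind it; z points along the fingers, y is the line along which they close (so a half turn about z gives the same grasp; the last joint's range is limited). The gripper opens to 85 mm and grips with 20 to 120 N. Pads are 22 mm wide; open, the fingers measure 114 mm over their backs; the gripper's body (76 mm by 85 mm) begins 54 mm behind the grasp point. The pads swing forward as they close: fully open they stand 13 mm farther back than shut.
Start: joints at [1.155, 0.477, 0.022, 1.555, -0.011, 1.109, -0.083], TCP at [0.205, -0.643, 0.21] pointing down, gripper open.
Joint ranges: [-2.96, 2.96], [-0.34, 2.1], [-1.41, 1.46], [0.24, 2.44], [-1.37, 4.51], [0.17, 1.92], [-2.96, 2.96]. Speed limits (rad/s): [2.39, 2.39, 3.14, 3.14, 3.14, 3.14, 3.14].

### API

Orientations are given as a unit quaternion [w, x, y, z].
In Python, from station import bot gives the robot as it stands. The module is installed in compiled form; this text tells all that it offers.
- The arm moves only by the shell command python3 -m jog 'ROWS' [OPENING] [FORCE]. ROWS is JSON, a list of rows, each a list of 4 numbers: the shift along the tool's x, y, z in cm, then the turn about the tool's z in rad. In form: [[x, y, z, spin], ...]. A call has 1 to 20 rows; each row is the pose to reach, as a shift and turn from the pose commanded when the call began, along the tool's axes at that moment; what a row does not reach only later rows make up. A row lasts 1/12 s, in which the tool goes at most 41.7 mm and 7.16 degrees, less where a joint would pass 70% of its speed; a pose out of reach is approached as far as the arm can. A call with a gripper value outside its range is refused whole. OPENING is the closure, from -1 (fully open) to 1 (shut), set as the call begins (- or left out, the last holds). The fingers move at their own pace and stop on an object; FORCE is the grip in N (left out, the last holds). Time passes only in rows, so rows that repeat a pose let the fingers close. It gives the time, the measured TCP pose, the force, the opening and the grip force at its end, in the units of the state.
- bot.get_obs(): the state, without advancing time (a new reading comes with each control period).
- bot.read_camera(name): name is "scene" or "top" or "wrist"; returns a dict with "pixels" (480x640x3 uint8, red, green, blue), "depth" (480x640 float32, m along the optical axis (not along the pixel's ray), 0 where there is no reading), "fovy" (degrees; the focal length in pixels is half the picture's height over the tangent of half this angle, whatever the lens; pixels are square), "cx", "cy" (the principal point, pixels), "distortion" ([k1, k2, p1, p2, k3] as OpenCV has them; the pictures are not rectified), "pose" (4x4, takes a point from camera to world coordinates). Camera axes: x right, y down, z forward; pixel columns grow to the right and rows downward; lengths in m; the calibration is good to about 2 mm. A picture is of the moment at which its call begins.
- bot.hand_in(): hands the job in; it is judged then, once.
The state is a dict: "t": time; "q": joint angles; "joint_vel": joint speeds; "joint_torque": joint torques, N m; "eef_pos": TCP position; "tool_rot": TCP orientation; "contact_force": force on the tool from outside, world axes, zero at the start; "torque": the same for the moment, N m; "gripper_width": opening from 0.0 (shut) to 1.0 (fully open); "grasp_force": force on a finger pad.
Only numpy, scipy, OpenCV 4.12 (cv2) and the standard library are available. Lean on these libraries where they do the work, as an engineer would, in place of code of your own. Each camera call takes 0.05 s, during which the arm holds its last target. There are 200 camera calls.

### The job

The ball dispenser has no power, so draw its four grinding balls by the manual release: first stand the porcelain dish on the bench centred under the mouth of the dispenser's spout and let go of it, then take the release pin out of the tool block, reach it down the round hole on top of the valve housing and push the recessed button fully down. Keep it down so that all four balls run into the dish, and finish like that: pin still in the gripper, holding the button down. Leave the spatula in the block and the dropper bottle and the timer where they are.

Things in the scene. Friction and masses are not known exactly. Their poses are not given: they have to be found in the camera images.
- dispenser: Ball dispenser, fixed: white base plate (x -55 to 95, y -78 to 35, 12 high); open aluminium channel along x on y = 0, 25 wide, sloping 14 degrees down to a box-shaped spout at its -x end, which faces the robot; beside it a grey valve housing (50 x 44, 135 high, centre x -30, y -45). Origin: on the bench under the channel. Highest: the channel's rear end, 165 up. Sizes in mm.
- spout (a point): Centre of the spout's open mouth, 75 above the bench; it faces down, 22 x 24 inside. The spout is 31 x 29 outside, its top 136 up; the base plate begins 75 behind this point, so the dish (42 high) goes under it from the front or the left. The spout leans 12 degrees forward; balls drop almost straight down.
- release_hole (a point): Centre of the mouth of the round hole in the flat top of the valve housing, 138 above the bench, with a 3 high steel collar of 21 outside diameter. The hole is 12 in diameter and vertical; the button lies 19 below this point.
- button_top (a point): Centre of the top of the recessed black button, 10 in diameter, seen down the release hole; moves down with the button.
- button (a joint): Travel of the recessed button in m: 0 up (stop shut), 0.008 fully down. Spring: about 2 N to start, 6 N fully down; it springs back if let go. Pressing it lowers the stop in the channel; balls pass only beyond about 0.006 and need about 2 s to run out.
- ball_0: Steel grinding ball, 16 in diameter, 17 g, origin at its centre; waits in the channel behind the stop, nearest the spout.
- ball_1: Steel grinding ball like ball_0, second in the row.
- ball_2: Steel grinding ball like ball_0, third in the row.
- ball_3: Steel grinding ball like ball_0, last in the row.
- dish: Round white porcelain dish with one straight side handle: 86 across the rim, 78 inside it, 54 across the foot, 42 high, about 170 g. Origin: centre of its underside. Its y axis points out along the handle, which ends 112 from the centre. It stands on the bench; at the start the handle points to the robot's left.
- dish_handle (a point): Grip point on the dish's handle, 82 from the dish's centre along its y axis and 33 above its underside; the handle is a round bar here, about 12 thick, level. Take it from above, fingers either side.
- tool_block: White plastic block fixed to the bench, 52 (x) x 112 (y) x 55 high, origin at the centre of its underside. Two upright 9 mm through-holes 28 either side of the centre along its y axis; one holds the release pin, the other the spatula (either way round).
- pin: Release pin standing upright in the tool block, its shoulder on the block's top: steel shaft 6 in diameter and 50 long, then an aluminium round handle with dark rings, 14.5 in diameter from 50 to 127 above the tip. 60 g. Origin: its tip (lower end), 5 above the bench at the start; z axis up along the pin. Grip the handle from above.
- spatula: Thin steel spatula standing upright in the block's other hole: 6 mm rod with a small collar and a flat blade 13 wide at the top, 167 long. Origin: lower end. Bystander.
- dropper_2: Brown dropper bottle with black rubber bulb, 34 in diameter, 103 high, origin at the centre of its underside. Bystander.
- timer: White countdown timer lying flat, 58 x 66 x 17, origin at the centre of its underside. Bystander.

How it is judged:
By the outcome, as a careful person would: the job done as asked, in the order asked, and still so for the second after the job is handed in, while the arm keeps its last pose, push and grip.
It also fails if it takes over 67 s, if anything falls off the work surface, if the arm or the gripper's body presses on something with over 40 N, if the wrist force passes 120 N, or if a joint passes its speed limit or range.

## Working session

There is one attempt and no reset: what is moved stays moved. The work goes in short steps, Python scripts to look and compute and a shell command to move; the robot and the scene stay as the last step left them, time stands still between calls to the robot, and variables do not carry over. Pictures are saved under pics/ and viewed, at most 10 in all, crops included, and the job is handed in when it is done.

```bash
mkdir -p pics; cat > h.py <<'E'
import numpy as np, cv2
from station import bot
def cam(n):
    c=bot.read_camera(n); h=c["pixels"].shape[0]
    f=h/2/np.tan(np.radians(c["fovy"])/2)
    c["K"]=np.array([[f,0,c["cx"]],[0,f,c["cy"]],[0,0,1.]]); c["D"]=np.array(c["distortion"],float); c["pose"]=np.array(c["pose"]); return c
def save(c,n): cv2.imwrite(f"pics/{n}.png",c["pixels"][:,:,::-1])
def cloud(c):
    h,w=c["depth"].shape; u,v=np.meshgrid(np.arange(w),np.arange(h))
    p=cv2.undistortPoints(np.stack([u,v],-1).reshape(-1,1,2).astype(float),c["K"],c["D"]).reshape(h,w,2)
    P=np.dstack([p,np.ones((h,w))])*c["depth"][...,None]
    return P@c["pose"][:3,:3].T+c["pose"][:3,3]
def ray(c,u,v):
    p=cv2.undistortPoints(np.array([[[u,v]]],float),c["K"],c["D"])[0,0]
    d=c["pose"][:3,:3]@np.array([*p,1]); return c["pose"][:3,3],d/np.linalg.norm(d)
def atz(c,u,v,z):
    o,d=ray(c,u,v); return o+d*(z-o[2])/d[2]
def tri(*R):
    A=sum(np.eye(3)-np.outer(d,d) for o,d in R); b=sum((np.eye(3)-np.outer(d,d))@o for o,d in R)
    x=np.linalg.solve(A,b); return x,[np.linalg.norm(np.cross(x-o,d)) for o,d in R]
E
python3 - <<'E'
from h import *
import pickle
for n in ["scene","top"]:
    c=cam(n); save(c,n+"0"); pickle.dump(c,open(n+"0.pkl","wb")); print(n,c["pose"].round(3).tolist(),c["fovy"],c["D"])
o=bot.get_obs(); print(o)
E
```

```text
scene [[-0.896, -0.309, 0.318, 0.022], [-0.443, 0.647, -0.62, 0.853], [-0.014, -0.697, -0.717, 1.193], [0.0, 0.0, 0.0, 1.0]] 42.43980464566586 [0.00344353 0.         0.         0.         0.        ]
top [[-0.012, -0.991, 0.131, 0.373], [-1.0, 0.013, 0.006, -0.089], [-0.008, -0.131, -0.991, 1.048], [0.0, 0.0, 0.0, 1.0]] 53.802300749273684 [-0.03030711  0.          0.          0.          0.        ]
{'t': 0.1, 'q': array([ 1.15489529,  0.47770971,  0.02231233,  1.55632887, -0.01147546,
        1.10929144, -0.08310235]), 'joint_vel': array([-0.00062169, -0.00202437,  0.00087517, -0.00349893,  0.00026873,
        0.00092152,  0.00010174]), 'joint_torque': array([ 3.71988819e-03, -5.97760749e+01,  1.61313593e+00, -2.81959480e+01,
        1.27855709e-02,  4.90074905e-03,  1.89721834e-05]), 'eef_pos': array([ 0.20433183, -0.64274809,  0.20863758]), 'tool_rot': array([-7.83323304e-04,  9.88176074e-01,  1.53321231e-01, -1.84439441e-04]), 'contact_force': array([ 0.37816221, -1.18533953,  0.06071882]), 'torque': array([0.02420767, 0.03838451, 0.04617156]), 'grasp_force': 0.0, 'gripper_width': 1.0015625411878093}
```

View pics/scene0.png

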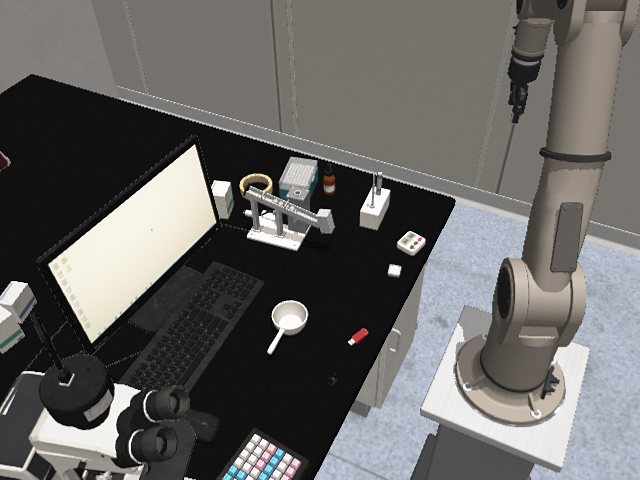

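View pics/top0.png

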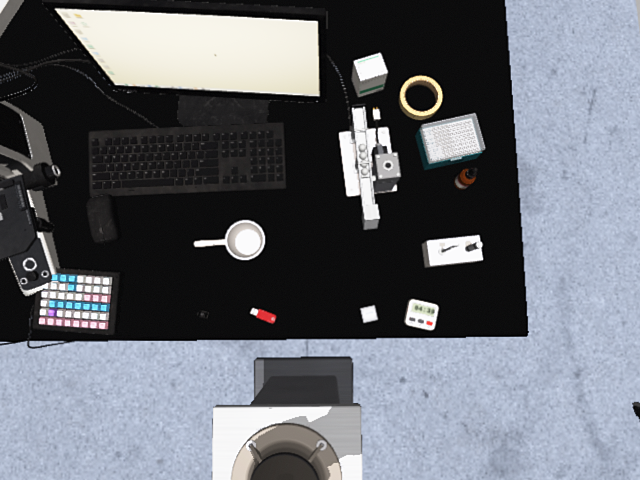

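The scene picture shows the dish at (289,318) with its handle toward lower left, the dispenser at (285,215) and the block at (375,205). In the top view, dish centre is (244,240) with handle tip (197,243), spout (370,217), hole (386,163), block (452,251) with one tool at about (448,249) and the other at (475,246). I need zoomed crops.

```bash
python3 - <<'E'
from h import *
import pickle
T=pickle.load(open("top0.pkl","rb"));S=pickle.load(open("scene0.pkl","rb"))
a=T["pixels"][95:275,335:495]; b=S["pixels"][150:260,230:430]
A=cv2.resize(a,None,fx=2.5,fy=2.5,interpolation=cv2.INTER_CUBIC);B=cv2.resize(b,None,fx=2,fy=2,interpolation=cv2.INTER_CUBIC)
im=np.zeros((450,800,3),np.uint8); im[:450,:400]=A[:450,:400]; im[:220,400:800]=B
d=S["pixels"][290:360,255:320];D=cv2.resize(d,None,fx=3,fy=3,interpolation=cv2.INTER_CUBIC);im[230:440,400:595]=D
cv2.imwrite("pics/crop.png",im[:,:,::-1])
for n,c in (("T",T),("S",S)):
    P=cloud(c); z=P[...,2]; 
    def reg(x0,x1,y0,y1,z0,z1): return P[(P[...,0]>x0)&(P[...,0]<x1)&(P[...,1]>y0)&(P[...,1]<y1)&(z>z0)&(z<z1)]
    # dish rim
    q=reg(.4,.75,-.1,.3,.036,.06); 
    print(n,"rim",len(q),np.median(q[:,2]) if len(q) else 0,(q.min(0),q.max(0)) if len(q) else 0)
    # block top
    q=reg(.35,.65,-.6,-.35,.045,.06)
    r=cv2.minAreaRect((q[:,:2]*1000).astype(np.float32)); print(n,"block",len(q),np.median(q[:,2]),r)
    q=reg(.35,.65,-.6,-.35,.07,.2); print(n,"tools",len(q)); 
    for lo in (.07,.09,.11,.13,.15,.17,.19):
        s=q[(q[:,2]>=lo)&(q[:,2]<lo+.02)]
        print("  ",lo,len(s),s[::max(1,len(s)//6)].round(3).tolist())
    q=reg(.55,.8,-.4,-.15,.13,.14); r=cv2.minAreaRect((q[:,:2]*1000).astype(np.float32)); print(n,"disp .13-.14",len(q),r)
    q=reg(.45,.85,-.45,-.05,.006,.018); r=cv2.minAreaRect((q[:,:2]*1000).astype(np.float32)); print(n,"plate",len(q),r)
E
```

```text
T rim 394 0.0405618578366822 (array([0.46524898, 0.04337076, 0.03605677]), array([0.54816481, 0.19651541, 0.04743429]))
T block 735 0.05527003930424346 ((550.3480224609375, -381.1823425292969), (197.9884796142578, 68.1419906616211), 1.9322643280029297)
T tools 208
   0.07 86 [[0.649, -0.396, 0.077], [0.639, -0.387, 0.082], [0.634, -0.392, 0.085], [0.632, -0.398, 0.086], [0.63, -0.391, 0.076], [0.481, -0.381, 0.082], [0.473, -0.386, 0.079]]
   0.09 60 [[0.644, -0.396, 0.103], [0.64, -0.394, 0.102], [0.638, -0.4, 0.101], [0.637, -0.393, 0.09], [0.484, -0.381, 0.108], [0.476, -0.381, 0.103]]
   0.11 34 [[0.486, -0.384, 0.127], [0.482, -0.381, 0.124], [0.479, -0.381, 0.13], [0.478, -0.381, 0.128], [0.476, -0.382, 0.125], [0.474, -0.383, 0.127], [0.474, -0.384, 0.111]]
   0.13 28 [[0.485, -0.384, 0.133], [0.483, -0.383, 0.13], [0.483, -0.392, 0.131], [0.481, -0.387, 0.133], [0.479, -0.386, 0.131], [0.477, -0.385, 0.134], [0.475, -0.385, 0.133]]
   0.15 0 []
   0.17 0 []
   0.19 0 []
T disp .13-.14 928 ((655.8323974609375, -192.87939453125), (209.48851013183594, 80.10747528076172), 6.04337
[... 611 characters left out ...]
.636, -0.389, 0.099], [0.631, -0.392, 0.091], [0.475, -0.382, 0.107], [0.479, -0.38, 0.099], [0.473, -0.378, 0.099], [0.474, -0.376, 0.09]]
   0.11 34 [[0.478, -0.394, 0.128], [0.479, -0.389, 0.124], [0.473, -0.383, 0.127], [0.471, -0.377, 0.129], [0.474, -0.385, 0.119], [0.473, -0.384, 0.117], [0.471, -0.378, 0.118]]
   0.13 4 [[0.478, -0.387, 0.133], [0.472, -0.386, 0.132], [0.478, -0.378, 0.133], [0.47, -0.382, 0.133]]
   0.15 0 []
   0.17 0 []
   0.19 0 []
S disp .13-.14 315 ((656.9041137695312, -191.48683166503906), (205.58734130859375, 84.49229431152344), 8.515287399291992)
S plate 1209 ((657.6363525390625, -280.98040771484375), (342.526611328125, 408.5865478515625), 83.88745880126953)
```

View pics/crop.png

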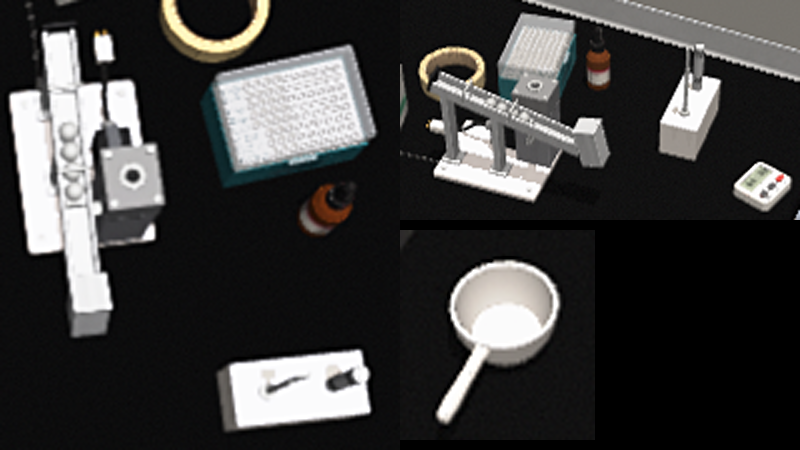

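The crop shows the hole at top-view (388,166), the pin (ringed handle) at block's -y hole with its top near (479,244.5), the spatula at the +y hole, and the spout at about (370,215). The dispenser is yawed slightly.

```bash
python3 - <<'E'
from h import *
import pickle
T=pickle.load(open("top0.pkl","rb"));S=pickle.load(open("scene0.pkl","rb"))
hole=tri(ray(T,387.8,165.8),ray(S,297.5,192.5)); print("hole",hole)
H=hole[0]
for n,c in (("T",T),("S",S)):
    P=cloud(c); x,y,z=P[...,0],P[...,1],P[...,2]
    def rect(m,l):
        m=cv2.morphologyEx(m.astype(np.uint8),cv2.MORPH_OPEN,np.ones((2,2))).astype(bool)
        q=P[m]; r=cv2.minAreaRect((q[:,:2]*1000).astype(np.float32)); print(n,l,len(q),q[:,2].mean().round(4),np.round(r[0],1),np.round(r[1],1),round(r[2],2))
    rect((abs(x-H[0])<.045)&(abs(y-H[1]+.0)<.032)&(abs(z-.135)<.006),"housing top")
    rect((x>.54)&(x<.8)&(y<-.17)&(y>-.32)&(abs(z-.012)<.005),"plate")
    rect((x>.44)&(x<.53)&(y<-.3)&(y>-.46)&(abs(z-.055)<.006),"block")
    # spout top region
    rect((x>.52)&(x<.575)&(y<-.18)&(y>-.27)&(z>.07)&(z<.15),"spout")
    # channel rails high, direction
    m=(x>.56)&(x<.80)&(abs(y-H[1]-.045)<.04)&(z>.11+ (x-.56)*.2)&(z<.175)
    q=P[m]
    for a in np.arange(.57,.8,.03):
        s=q[abs(q[:,0]-a)<.01]; 
        if len(s): print("  ch",round(a,2),len(s),s[:,1].min().round(4),s[:,1].max().round(4),s[:,2].max().round(3))
    # pin top
    m=(x>.45)&(x<.51)&(y<-.34)&(y>-.45)&(z>.122)&(z<.14);q=P[m];print("pin",q.min(0),q.max(0),np.median(q,0))
    # dish rim
    m=(x>.4)&(x<.6)&(y>.03)&(y<.25)&(z>.037)&(z<.048);q=P[m]
    r=q[q[:,1]<.125]
    A=np.c_[2*r[:,:2],np.ones(len(r))];s=np.linalg.lstsq(A,(r[:,:2]**2).sum(1),rcond=None)[0];print("rim c",s[:2],np.sqrt(s[2]+s[0]**2+s[1]**2))
    m=(x>.4)&(x<.6)&(y>.137)&(y<.25)&(z>.022)&(z<.048);q=P[m]
    print("handle",len(q),q[:,1].min(),q[:,1].max(),np.polyfit(q[:,1],q[:,0],1),q[:,2].max(),np.median(q,0))
E
```

```text
hole (array([ 0.63865663, -0.21477721,  0.13209639]), [np.float64(0.0015857730404608668), np.float64(0.0015857730404607354)])
T housing top 539 0.133 [ 547.7 -159.3] [ 63.4 370.4] 58.44
T plate 478 0.0154 [ 723.4 -235.1] [113.3 190.8] 68.34
T block 1151 0.0617 [ 449.9 -259.2] [ 67.1 366.4] 13.9
T spout 181 0.0994 [ 558.9 -195.6] [71.4 32.5] 4.9
  ch 0.57 10 -0.1912 -0.1674 0.135
  ch 0.6 5 -0.1629 -0.161 0.122
  ch 0.63 123 -0.2097 -0.1572 0.141
  ch 0.66 131 -0.2092 -0.1514 0.142
  ch 0.69 40 -0.1738 -0.1494 0.143
  ch 0.72 35 -0.173 -0.1457 0.155
  ch 0.75 78 -0.168 -0.1417 0.166
pin [ 0.47336789 -0.39272779  0.12356337] [ 0.48554484 -0.38050458  0.13426387] [ 0.47911541 -0.38566312  0.13037623]
rim c [0.50661926 0.08451605] 0.04026032365474369
handle 144 0.13711098103291913 0.19700263330509732 [-0.06085976  0.51135309] 0.044647575860542243 [0.50133211 0.16773462 0.03803391]
S housing top 211 0.1317 [ 634.9 -213.4] [48.2 50.5] 8.27
S plate 300 0.0234 [362.4 260.9] [ 147.6 1357.5] 36.13
S block 358 0.0591 [280.5 201.2] [  71.8 1400. ] 18.73
S spout 78 0.0924 [ 572.5 -244.5] [ 49.3 167.5] 25.51
  ch 0.57 2 -0.1892 -0.1819 0.124
  ch 0.6 5 -0.2094 -0.1917 0.136
  ch 0.63 58 -0.2096 -0.1514 0.139
  ch 0.66 34 -0.2079 -0.1486 0.136
  ch 0.69 7 -0.172 -0.1466 0.142
  ch 0.72 16 -0.1761 -0.1442 0.147
  ch 0.75 43 -0.1697 -0.1396 0.164
pin [ 0.46902411 -0.39442745  0.12268586] [ 0.48261637 -0.37717746  0.13288446] [ 0.47711778 -0.38417817  0.1274411 ]
rim c [0.50351241 0.0870623 ] 0.040445498587930534
handle 125 0.13824232572536432 0.19819493728276427 [-0.05458142  0.50763818] 0.041759077454505356 [0.49762452 0.17213803 0.03539823]
```

```bash
cat >> h.py <<'E'
from scipy.spatial.transform import Rotation as R
def now():
    o=bot.get_obs(); w,x,y,z=o["tool_rot"]; M=R.from_quat([x,y,z,w]).as_matrix(); return o,M,np.degrees(np.arctan2(M[1,0],M[0,0]))
def plan(*W):   # waypoints (x,y,z,phi deg) -> rows
    o,M,phi=now()
    print("at",o["eef_pos"].round(4),"phi",phi.round(2),"tilt",np.round(M[:,2],3),"q",o["q"].round(2),"t",o["t"])
    for w in W:
        s=M.T@(np.array(w[:3])-o["eef_pos"])*100
        print(w,s.round(2),"spin",np.radians((phi-w[3]+180)%360-180).round(3))
E
python3 -c "
from h import *
plan((.35,-.5,.23,40),(.5,-.28,.24,60),(.5,.0,.22,80),(.5,.1675,.15,93.3))"
```

```text
at [ 0.2043 -0.6427  0.2086] phi 17.64 tilt [-0.001  0.001 -1.   ] q [ 1.15  0.48  0.02  1.56 -0.01  1.11 -0.08] t 0.1
(0.35, -0.5, 0.23, 40) [18.21 -9.19 -2.12] spin -0.39
(0.5, -0.28, 0.24, 60) [ 39.17 -25.62  -3.1 ] spin -0.739
(0.5, 0.0, 0.22, 80) [ 47.65 -52.3   -1.06] spin -1.088
(0.5, 0.1675, 0.15, 93.3) [ 52.73 -68.25   5.97] spin -1.321
```

```bash
python3 -m jog '[[3.5,-1.5,-1,-0.08],[7,-3.5,-2,-0.16],[11,-5.5,-2.2,-0.23],[14.5,-7.5,-2.5,-0.31],[18,-9,-3,-0.39],[21,-11.5,-3,-0.44],[24,-14,-3,-0.49],[27,-16.5,-3,-0.54],[30,-18.5,-3,-0.59],[33,-21,-3,-0.64],[36,-23,-3,-0.69],[39,-25.5,-3,-0.74],[40.2,-29.5,-3,-0.79],[41.4,-33.3,-3,-0.84],[42.6,-37,-3,-0.89],[43.8,-41,-2.5,-0.94],[45,-45,-2,-0.99],[46.3,-48.5,-1.5,-1.04],[47.6,-52.3,-1,-1.09]]' -1
python3 -c "
from h import *
plan((.5,.1675,.15,93.3))"
```

```text
t: 1.68
eef_pos: [0.4991, 0.0008, 0.2192]
tool_rot: [0.0, 0.765, 0.644, -0.0]
contact_force: [0.3, -0.5, -0.8]
gripper_width: 0.998
grasp_force: 0.0
at [0.4991 0.0008 0.2192] phi 80.2 tilt [-0.    -0.001 -1.   ] q [ 0.33  0.22 -0.53  1.93  0.13  1.03 -0.42] t 1.6833
(0.5, 0.1675, 0.15, 93.3) [16.45 -2.75  6.91] spin -0.229
```

```bash
python3 -m jog '[[4,-0.7,1,-0.06],[8,-1.4,2,-0.12],[12,-2,4,-0.18],[15,-2.5,5.5,-0.229],[16.4,-2.7,6.5,-0.229],[16.4,-2.7,6.5,-0.229],[16.4,-2.7,6.5,-0.229]]'
python3 - <<'E'
from h import *
c=cam("wrist");save(c,"w1")
P=cloud(c);x,y,z=P[...,0],P[...,1],P[...,2]
print(c["pose"].round(3).tolist())
q=P[(x>.44)&(x<.58)&(y>.12)&(y<.23)&(z>.022)&(z<.05)]
print("handle",len(q),np.median(q[:,2]),q[:,2].max(),q[:,1].max(),np.polyfit(q[:,1],q[:,0],1))
for a in np.arange(.13,.2,.01):
    s=q[abs(q[:,1]-a)<.004]
    if len(s): print(round(a,2),s[:,0].min().round(4),s[:,0].max().round(4),s[:,2].max().round(4))
q=P[(x>.4)&(x<.6)&(y>.03)&(y<.125)&(z>.038)&(z<.048)]
A=np.c_[2*q[:,:2],np.ones(len(q))];s=np.linalg.lstsq(A,(q[:,:2]**2).sum(1),rcond=None)[0];print("rim",len(q),s[:2],np.sqrt(s[2]+s[0]**2+s[1]**2),q[:,2].max())
plan((.5,.1675,.014,93.3))
E
```

```text
t: 2.27
eef_pos: [0.5005, 0.1659, 0.1537]
tool_rot: [-0.001, 0.686, 0.727, -0.001]
contact_force: [0.0, -0.3, 0.4]
gripper_width: 1.001
grasp_force: 0.0
[[0.998, 0.056, 0.016, 0.496], [0.058, -0.951, -0.303, 0.244], [-0.002, 0.304, -0.953, 0.319], [0.0, 0.0, 0.0, 1.0]]
handle 1795 0.03871009775110362 0.04396774873397025 0.19770789751376328 [-0.0893136   0.51622035]
0.13 0.4924 0.5196 0.044
0.14 0.4978 0.5078 0.0401
0.15 0.4964 0.5072 0.0406
0.16 0.4959 0.5072 0.0407
0.17 0.4946 0.507 0.042
0.18 0.4941 0.5068 0.0414
0.19 0.4936 0.5062 0.0411
0.2 0.4956 0.504 0.039
rim 1579 [0.50587143 0.08682944] 0.04019209020943391 0.04470266056090322
at [0.5012 0.1647 0.1543] phi 93.19 tilt [-0.001 -0.001 -1.   ] q [ 0.07  0.36 -0.62  1.93  0.26  0.93 -0.62] t 2.3167
(0.5, 0.1675, 0.014, 93.3) [ 0.3  -0.1  14.03] spin -0.002
```

View pics/w1.png

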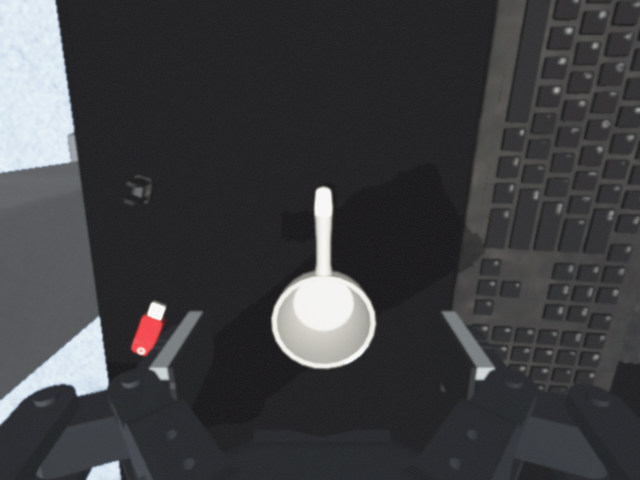

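The wrist view shows the dish at (323,318) and its handle running up to (323,190), in line between the fingers, so I descend and grip.

```bash
python3 -m jog '[[0.3,0,4,0],[0.3,0,8,0],[0.3,0,11,0],[0.3,0,13,0],[0.3,0,13.9,0],[0.3,0,13.9,0],[0.3,0,13.9,0]]'
python3 -m jog '[[0,0,0,0],[0,0,0,0],[0,0,0,0],[0,0,0,0],[0,0,0,0],[0,0,0,0],[0,0,0,0],[0,0,0,0],[0,0,0,0],[0,0,0,0]]' 1 60
python3 -c "
from h import *
plan((.49,-.09,.036,105))"
```

```text
t: 2.9
eef_pos: [0.5021, 0.1678, 0.0164]
tool_rot: [0.0, 0.688, 0.726, 0.0]
contact_force: [0.4, 0.2, 0.2]
gripper_width: 1.0
grasp_force: 0.0
t: 3.73
eef_pos: [0.5013, 0.1687, 0.0155]
tool_rot: [0.0, 0.687, 0.727, 0.0]
contact_force: [-0.5, 1.3, 1.8]
gripper_width: -0.001
grasp_force: 0.5
at [0.5013 0.1687 0.0155] phi 93.21 tilt [ 0.  0. -1.] q [-0.04  0.57 -0.51  2.02  0.44  0.66 -0.78] t 3.7333
(0.49, -0.09, 0.036, 105) [-25.76  -2.57  -2.05] spin -0.206
```

The gripper shut fully and holds nothing, so I need to look.

```bash
python3 - <<'E'
from h import *
c=cam("wrist");save(c,"w2")
for n in("scene","top"):
    c=cam(n);P=cloud(c);x,y,z=P[...,0],P[...,1],P[...,2]
    if n=="scene": cv2.imwrite("pics/s2.png",cv2.resize(c["pixels"][200:380,180:420],None,fx=3,fy=3)[:,:,::-1])
E
```

```text
(no output)
```

View pics/s2.png

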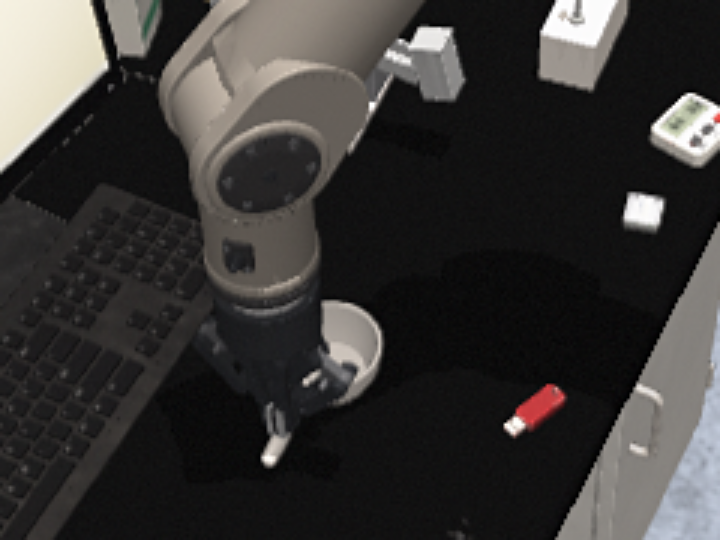

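View pics/w2.png

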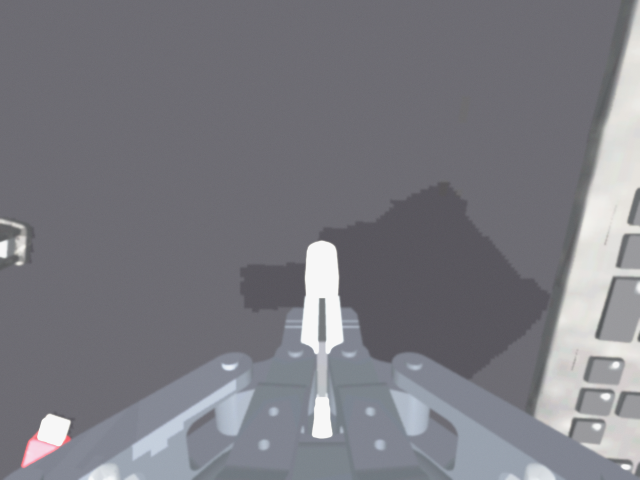

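The scene crop shows the gripper over the handle at (275,430). The wrist image shows the handle at (321,270) meeting the fingers at (322,320), and I can't tell whether it is pinched, so I check the depths.

```bash
python3 - <<'E'
from h import *
c=cam("wrist");P=cloud(c)
for v in range(235,440,12): print(v,[(u,*P[v,u].round(3)[:].tolist()) for u in (302,312,322,332,342)])
print(bot.get_obs()["gripper_width"],bot.get_obs()["grasp_force"])
c=cam("top");P=cloud(c);x,y,z=P[...,0],P[...,1],P[...,2]
q=P[(x>.4)&(x<.6)&(y>.03)&(y<.125)&(z>.03)&(z<.06)];print(len(q),q.min(0),q.max(0))
E
```

```text
235 [(302, 0.49, 0.193, 0.0), (312, 0.495, 0.193, -0.0), (322, 0.5, 0.193, 0.0), (332, 0.505, 0.194, 0.001), (342, 0.51, 0.194, 0.001)]
247 [(302, 0.49, 0.186, -0.0), (312, 0.495, 0.197, 0.032), (322, 0.5, 0.198, 0.034), (332, 0.504, 0.197, 0.031), (342, 0.51, 0.188, 0.001)]
259 [(302, 0.49, 0.18, 0.001), (312, 0.496, 0.193, 0.035), (322, 0.5, 0.194, 0.037), (332, 0.504, 0.193, 0.034), (342, 0.511, 0.181, -0.0)]
271 [(302, 0.491, 0.173, 0.001), (312, 0.496, 0.188, 0.035), (322, 0.5, 0.188, 0.036), (332, 0.504, 0.188, 0.034), (342, 0.511, 0.174, 0.0)]
283 [(302, 0.491, 0.167, 0.002), (312, 0.496, 0.183, 0.037), (322, 0.5, 0.183, 0.037), (332, 0.505, 0.183, 0.035), (342, 0.512, 0.168, 0.001)]
295 [(302, 0.491, 0.16, 0.001), (312, 0.497, 0.177, 0.035), (322, 0.501, 0.178, 0.038), (332, 0.505, 0.177, 0.035), (342, 0.512, 0.161, 0.001)]
307 [(302, 0.492, 0.153, 0.001), (312, 0.497, 0.18, 0.052), (322, 0.501, 0.179, 0.051), (332, 0.504, 0.18, 0.052), (342, 0.513, 0.154, 0.0)]
319 [(302, 0.493, 0.176, 0.055), (312, 0.497, 0.18, 0.062), (322, 0.501, 0.18, 0.061), (332, 0.504, 0.18, 0.061), (
[... 873 characters left out ...]
6, 0.107)]
403 [(302, 0.496, 0.186, 0.11), (312, 0.498, 0.165, 0.086), (322, 0.504, 0.128, 0.042), (332, 0.504, 0.166, 0.087), (342, 0.505, 0.186, 0.11)]
415 [(302, 0.496, 0.182, 0.11), (312, 0.499, 0.161, 0.086), (322, 0.506, 0.09, 0.008), (332, 0.505, 0.161, 0.087), (342, 0.505, 0.184, 0.112)]
427 [(302, 0.496, 0.177, 0.108), (312, 0.499, 0.161, 0.091), (322, 0.506, 0.08, 0.006), (332, 0.505, 0.161, 0.091), (342, 0.505, 0.182, 0.112)]
439 [(302, 0.496, 0.178, 0.113), (312, 0.498, 0.179, 0.114), (322, 0.501, 0.178, 0.113), (332, 0.503, 0.179, 0.113), (342, 0.505, 0.178, 0.113)]
0.0023451360426273546 0.5087295504017675
304 [0.46529271 0.04518557 0.03027631] [0.54838588 0.12484906 0.04860567]
```

```bash
python3 -m jog '[[0,0,-4,0],[0,0,-8,0],[0,0,-8,0],[0,0,-8,0]]'
python3 - <<'E'
from h import *
c=cam("wrist");P=cloud(c);o,M,phi=now();save(c,"w3")
L=(P-o["eef_pos"])@M*1000
m=(abs(L[...,0])<60)&(abs(L[...,1])<70)&(L[...,2]>-110)&(L[...,2]<30)&(P[...,2]>.05)
print(L[m].max(0),L[m].min(0))
for z in range(-60,24,6):
    s=L[m&(abs(L[...,2]-z)<3)]
    if len(s): print(z,len(s),s.min(0).round(1),s.max(0).round(1))
plan()
E
```

```text
t: 4.32
eef_pos: [0.5028, 0.169, 0.0977]
tool_rot: [0.001, 0.687, 0.726, 0.002]
contact_force: [-0.2, 0.0, 0.0]
gripper_width: 0.003
grasp_force: 0.0
[ 19.44413437  62.84313519 -27.65967677] [ -11.71485156  -60.87134765 -109.99974608]
-60 1004 [-10.7 -10.  -63. ] [ 13.    9.6 -57. ]
-54 629 [  7.1 -12.7 -57. ] [ 12.8  14.5 -51. ]
-48 625 [  7.  -12.6 -51. ] [ 12.8  14.6 -45. ]
-42 567 [  7.  -12.7 -45. ] [ 12.9  14.4 -39. ]
-36 485 [  7.1 -12.7 -39. ] [ 12.9  14.6 -33. ]
-30 249 [  7.2 -11.9 -33. ] [ 12.8  12.7 -27.7]
at [0.5016 0.1683 0.0961] phi 93.18 tilt [ 0.001 -0.    -1.   ] q [ 0.03  0.45 -0.59  1.98  0.34  0.82 -0.69] t 4.3667
```

View pics/w3.png

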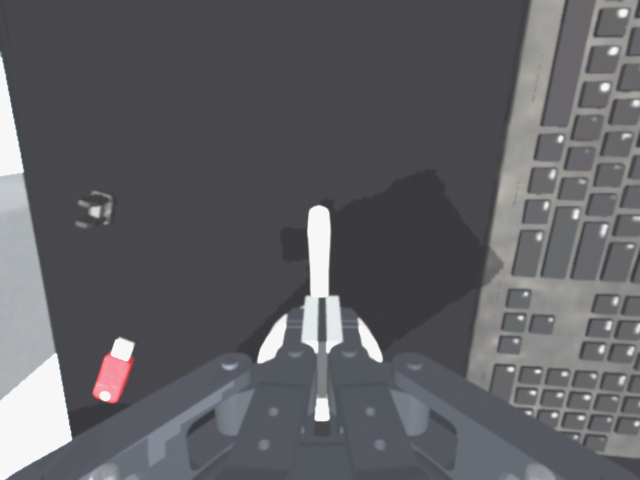

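The close-up shows the shut fingertips ending at (322,298). By depth that is 28 mm short of the reported TCP, so the fingers closed above the handle. From here I correct heights by 28 mm. I'll reopen and go deeper.

```bash
python3 -m jog '[[0,0,0,0],[0,0,0,0],[0,0,0,0],[0,0,0,0],[0,0,0,0],[0,0,0,0],[0,0,4,0],[0,0,8,0],[0,0,9,0],[0,0,9.6,0],[0,0,10.2,0],[0,0,10.8,0],[0,0,10.8,0],[0,0,10.8,0]]' -1
python3 -m jog '[[0,0,0,0],[0,0,0,0],[0,0,0,0],[0,0,0,0],[0,0,0,0],[0,0,0,0],[0,0,0,0],[0,0,0,0],[0,0,0,0],[0,0,0,0]]' 1 60
python3 - <<'E'
from h import *
c=cam("wrist");save(c,"w4")
plan((.49,-.09,.012,105))
E
```

```text
t: 5.53
eef_pos: [0.5019, 0.1688, -0.0116]
tool_rot: [0.0, 0.687, 0.727, 0.001]
contact_force: [-0.0, 0.4, 0.2]
gripper_width: 1.001
grasp_force: 0.0
t: 6.37
eef_pos: [0.5013, 0.1686, -0.0124]
tool_rot: [0.0, 0.687, 0.727, 0.0]
contact_force: [0.6, -1.3, 1.5]
gripper_width: 0.134
grasp_force: 58.3
at [ 0.5013  0.1686 -0.0124] phi 93.21 tilt [ 0.  0. -1.] q [-0.06  0.61 -0.49  2.03  0.48  0.61 -0.81] t 6.4167
(0.49, -0.09, 0.012, 105) [-25.76  -2.58  -2.45] spin -0.206
```

Width 0.134 (11 mm) at 58 N: the handle is held. I lift it 1.5 cm and carry it to the spout.

```bash
python3 -m jog '[[0,0,-1,0],[0,0,-1.5,0],[-1.5,0,-1.5,-0.01],[-3.5,0,-1.5,-0.02],[-5.5,-0.1,-1.5,-0.04],[-7.5,-0.1,-1.5,-0.05],[-9.5,-0.1,-1.5,-0.07],[-11.5,-0.2,-1.5,-0.08],[-13.5,-0.2,-1.5,-0.1],[-15.5,-0.2,-1.5,-0.11],[-17.5,-0.3,-1.5,-0.13],[-19.5,-0.3,-1.5,-0.14],[-21,-0.4,-1.5,-0.16],[-22.5,-0.4,-1.5,-0.18],[-24,-0.4,-1.5,-0.2],[-25.5,-0.4,-1.5,-0.206],[-26.5,-0.4,-1.5,-0.206],[-27.3,-0.4,-1.5,-0.206],[-27.3,-0.4,-1.5,-0.206],[-27.3,-0.4,-1.5,-0.206]]'
python3 - <<'E'
from h import *
import pickle
plan((.512,-.104,-.0124,105))
for n in("top","scene"):
    c=cam(n);save(c,n+"5");pickle.dump(c,open(n+"5.pkl","wb"))
a=[cv2.resize(cv2.imread(f"pics/{n}5.png")[s],(400,400),interpolation=cv2.INTER_CUBIC) for n,s in(("top",np.s_[130:270,310:450]),("scene",np.s_[160:300,220:360]))]
cv2.imwrite("pics/c5.png",np.hstack(a))
E
```

```text
t: 8.08
eef_pos: [0.5125, -0.104, 0.0026]
tool_rot: [-0.0, 0.609, 0.793, 0.0]
contact_force: [-0.2, -0.5, -1.7]
gripper_width: 0.133
grasp_force: 58.4
at [ 0.5125 -0.104   0.0026] phi 104.98 tilt [ 0.  0. -1.] q [ 0.52  0.59 -0.55  2.04  0.5   0.65 -0.1 ] t 8.0833
(0.512, -0.104, -0.0124, 105) [ 0.01 -0.04  1.5 ] spin -0.0
```

View pics/c5.png

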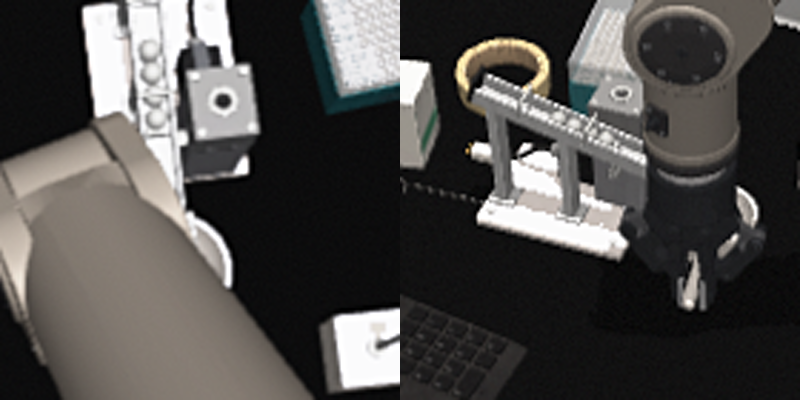

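The top view shows the dish rim right of the spout at (215,250) and the arm clear of the channel. In the scene view the handle is held at (690,285). I set the dish down, let go and back off so I can check centring.

```bash
python3 -m jog '[[0,0,0.5,0],[0,0,1,0],[0,0,1.4,0],[0,0,1.5,0],[0,0,1.5,0],[0,0,1.5,0]]'
python3 -m jog '[[0,0,0,0],[0,0,0,0],[0,0,0,0],[0,0,0,0],[0,0,0,0],[0,0,0,0],[0,0,0,0],[0,0,-2,0],[0,0,-4,0],[1,0,-6,0],[3,0,-8,0],[6,0,-11,0],[9,0,-14,0],[12,0,-17,0],[14,0,-19,0],[14,0,-19,0],[14,0,-19,0]]' -1
python3 - <<'E'
from h import *
import pickle
plan()
for n in("top","scene","wrist"):
    c=cam(n);save(c,n+"6");pickle.dump(c,open(n+"6.pkl","wb"))
a=[cv2.resize(cv2.imread(f"pics/{n}6.png")[s],(400,400),interpolation=cv2.INTER_CUBIC) for n,s in(("top",np.s_[130:270,310:450]),("scene",np.s_[160:300,220:360]))]
cv2.imwrite("pics/c6.png",np.hstack(a))
for n in("top","scene","wrist"):
    c=pickle.load(open(n+"6.pkl","rb"));P=cloud(c);x,y,z=P[...,0],P[...,1],P[...,2]
    q=P[(x>.47)&(x<.6)&(y>-.25)&(y<-.15)&(z>.036)&(z<.048)]
    if len(q)>20:
        A=np.c_[2*q[:,:2],np.ones(len(q))];s=np.linalg.lstsq(A,(q[:,:2]**2).sum(1),rcond=None)[0];print(n,"rim",len(q),s[:2],np.sqrt(s[2]+s[0]**2+s[1]**2))
    q=P[(x>.47)&(x<.58)&(y>-.25)&(y<-.13)&(z>.07)&(z<.15)]
    for a in np.arange(.07,.15,.01):
        s=q[abs(q[:,2]-a)<.005]
        if len(s)>4: print(n," spout",a.round(2),len(s),s.min(0).round(4),s.max(0).round(4))
E
```

```text
t: 8.68
eef_pos: [0.5125, -0.1037, -0.0124]
tool_rot: [-0.0, 0.608, 0.794, 0.0]
contact_force: [-1.3, 2.5, 2.1]
gripper_width: 0.129
grasp_force: 58.8
t: 10.1
eef_pos: [0.4768, 0.032, 0.1788]
tool_rot: [0.002, 0.608, 0.794, 0.001]
contact_force: [-0.2, -0.8, 0.3]
gripper_width: 0.999
grasp_force: 0.0
at [0.4768 0.032  0.1788] phi 105.16 tilt [ 0.003 -0.001 -1.   ] q [ 0.46  0.27 -0.76  2.01  0.23  0.94 -0.15] t 10.1
top rim 161 [ 0.53393136 -0.18375271] 0.039969312229634645
top  spout 0.08 17 [ 0.5207 -0.1946  0.0779] [ 0.5469 -0.1647  0.085 ]
top  spout 0.09 52 [ 0.522  -0.1939  0.0855] [ 0.5797 -0.1641  0.095 ]
top  spout 0.1 63 [ 0.523 -0.193  0.095] [ 0.579  -0.1637  0.1047]
top  spout 0.11 55 [ 0.5254 -0.1943  0.1054] [ 0.5798 -0.1629  0.1143]
top  spout 0.12 35 [ 0.5278 -0.193   0.1151] [ 0.5572 -0.1637  0.1248]
top  spout 0.13 185 [ 0.5297 -0.1938  0.1254] [ 0.5622 -0.163   0.135 ]
top  spout 0.14 47 [ 0.5316 -0.1937  0.135 ] [ 0.5503 -0.1659  0.1405]
scene rim 28 [ 0.53092168 -0.18174912] 0.040500398666439494
scene  spout 0.09 5 [ 0.5177 -0.169   0.0854] [ 0.5226 -0.1666  0.0929]
scene  spout 0.11 14 [ 0.5226 -0.1931  0.1058] [ 0.5292 -0.1729  0.115 ]
scene  spout 0.12 15 [ 0.527  -0.1931  0.1152] [ 0.5319 -0.168   0.1247]
scene  spout 0.13 30 [ 0.5271 -0.196   0.1268] [ 0.5417 -0.165   0.1349]
wrist rim 280 [ 0.53340171 -0.18255878] 0.04028210926139133
```

View pics/c6.png

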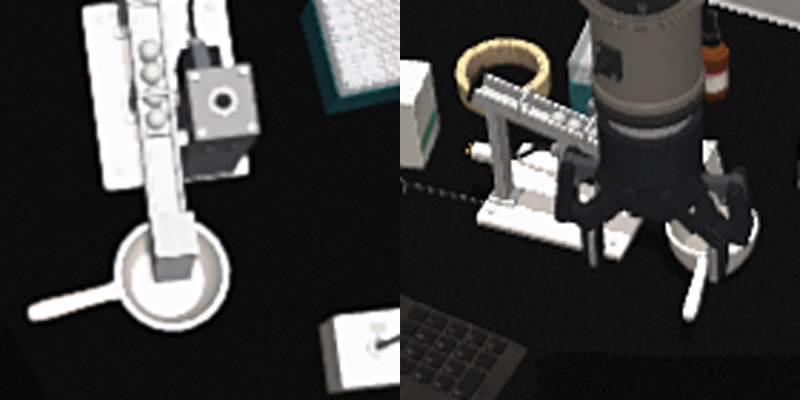

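The top view shows the dish rim centred round the spout mouth (175,275), with the handle at front-left. The fit agrees: dish at (0.534,-0.183), spout at about (0.534,-0.181). In the scene view the gripper is free of it. Next is the pin.

```bash
python3 -c "
from h import *
plan((.477,-.25,.25,97),(.478,-.335,.25,95),(.478,-.385,.23,95))"
```

```text
at [0.4756 0.0294 0.1763] phi 104.9 tilt [-0.002 -0.001 -1.   ] q [ 0.47  0.27 -0.76  2.01  0.23  0.94 -0.15] t 10.25
(0.477, -0.25, 0.25, 97) [-27.04  -7.07  -7.35] spin 0.138
(0.478, -0.335, 0.25, 95) [-35.28  -9.15  -7.35] spin 0.173
(0.478, -0.385, 0.23, 95) [-40.11 -10.44  -5.35] spin 0.173
```

```bash
python3 -m jog '[[-2,-0.5,-3,0.02],[-5,-1.3,-5,0.04],[-9,-2.3,-7.3,0.06],[-13,-3.4,-7.3,0.08],[-17,-4.4,-7.3,0.1],[-21,-5.5,-7.3,0.12],[-25,-6.5,-7.3,0.13],[-29,-7.5,-7.3,0.15],[-33,-8.5,-7.3,0.173],[-35.3,-9.1,-7.3,0.173],[-35.3,-9.1,-7.3,0.173],[-35.3,-9.1,-7.3,0.173]]'
cat > look.py <<'E'
from h import *
import pickle,sys
c=cam("wrist");save(c,sys.argv[1]);pickle.dump(c,open(sys.argv[1]+".pkl","wb"))
P=cloud(c);x,y,z=P[...,0],P[...,1],P[...,2]
for lo,hi in((.122,.14),(.1,.122),(.08,.1),(.065,.08)):
    m=(x>.44)&(x<.52)&(y<-.355)&(y>-.42)&(z>lo)&(z<hi)
    q=P[m]; v,u=np.nonzero(m)
    if len(q): print("pin",lo,len(q),q.min(0).round(4),q.max(0).round(4),"px",u.min(),u.max(),v.min(),v.max())
m=(x>.44)&(x<.52)&(y<-.30)&(y>-.35)&(z>.07)&(z<.19);q=P[m]
if len(q): print("spat",len(q),q.min(0).round(4),q.max(0).round(4),np.median(q,0))
m=(x>.43)&(x<.53)&(y<-.25)&(y>-.46)&(abs(z-.054)<.004);q=P[m]
print("block",len(q),cv2.minAreaRect((q[:,:2]*1000).astype(np.float32)))
E
python3 look.py w7
python3 -c "
from h import *
plan((.478,-.385,.25,95),(.478,-.385,.20,95))"
```

```text
t: 11.25
eef_pos: [0.4778, -0.3362, 0.2482]
tool_rot: [-0.002, 0.677, 0.736, -0.0]
contact_force: [-0.5, -0.1, 0.7]
gripper_width: 1.001
grasp_force: 0.0
pin 0.122 259 [ 0.4719 -0.3939  0.1222] [ 0.4862 -0.3804  0.1338] px 310 327 277 296
pin 0.1 152 [ 0.4718 -0.3893  0.1   ] [ 0.4862 -0.3804  0.122 ] px 310 327 268 284
pin 0.08 118 [ 0.472  -0.3878  0.0803] [ 0.4855 -0.3804  0.1   ] px 311 326 260 274
pin 0.065 73 [ 0.472  -0.388   0.0653] [ 0.4857 -0.3803  0.08  ] px 312 326 255 264
spat 242 [ 0.4709 -0.3385  0.0713] [ 0.4766 -0.3254  0.174 ] [ 0.47378296 -0.32992659  0.13567575]
block 4939 ((476.4469299316406, -359.9957275390625), (52.17049026489258, 112.04859924316406), 5.398452281951904)
at [ 0.4787 -0.334   0.2487] phi 94.98 tilt [-0.002  0.002 -1.   ] q [ 0.92  0.34 -0.53  1.7   0.18  1.15  0.43] t 11.3
(0.478, -0.385, 0.25, 95) [-5.07 -0.51 -0.14] spin -0.0
(0.478, -0.385, 0.2, 95) [-5.09 -0.5   4.86] spin -0.0
```

```bash
python3 -m jog '[[-2.5,-0.2,0,0],[-5,-0.4,0,0],[-5.5,-0.4,3,0],[-5.5,-0.4,6,0],[-5.5,-0.4,9,0],[-5.5,-0.4,12,0],[-5.5,-0.4,14.5,0],[-5.5,-0.4,16,0],[-5.5,-0.4,17,0],[-5.5,-0.4,17.9,0],[-5.5,-0.4,17.9,0],[-5.5,-0.4,17.9,0]]'
python3 -m jog '[[0,0,0,0],[0,0,0,0],[0,0,0,0],[0,0,0,0],[0,0,0,0],[0,0,0,0],[0,0,0,0],[0,0,0,0],[0,0,0,0],[0,0,0,0]]' 1 80
python3 -c "
from h import *
plan((.478,-.389,.15,95))"
```

```text
t: 12.3
eef_pos: [0.4811, -0.3884, 0.0719]
tool_rot: [0.0, 0.675, 0.738, 0.0]
contact_force: [0.6, 1.0, 0.4]
gripper_width: 0.994
grasp_force: 0.0
t: 13.13
eef_pos: [0.4808, -0.3888, 0.0719]
tool_rot: [0.0, 0.675, 0.738, -0.0]
contact_force: [-0.7, 0.6, 4.1]
gripper_width: 0.144
grasp_force: 78.1
at [ 0.4808 -0.3888  0.0719] phi 95.1 tilt [ 0. -0. -1.] q [ 0.91  0.58 -0.45  1.78  0.32  0.85  0.4 ] t 13.1333
(0.478, -0.389, 0.15, 95) [ 0.01 -0.28 -7.81] spin 0.002
```

```bash
python3 -m jog '[[0,0,-1,0],[0,0,-3,0],[0,0,-6,0],[0,0,-9,0],[0,0,-12,0],[0,0,-15,0],[0,0,-17,0],[0,0,-17,0],[0,0,-17,0]]'
cat > hole.py <<'E'
from h import *
import pickle,sys
o,M,phi=now()
print("F",o["contact_force"].round(1),"w",o["gripper_width"].round(3))
for n in("top","scene","wrist"):
    c=cam(n);save(c,n+sys.argv[1]);pickle.dump(c,open(n+sys.argv[1]+".pkl","wb"));P=cloud(c)
    L=(P-o["eef_pos"])@M*1000   # pin in tool frame
    for a in (0,10,20,30,40,50,55,60):
        s=L[(abs(L[...,0]-2)<14)&(abs(L[...,1])<14)&(abs(L[...,2]-a)<5)]
        if len(s)>3: print(n,"pin z",a,len(s),"lx",s[:,0].min().round(1),s[:,0].max().round(1),"ly",s[:,1].min().round(1),s[:,1].max().round(1))
    s=L[(abs(L[...,0]-2)<12)&(abs(L[...,1])<12)&(L[...,2]<90)]
    if len(s): print(n,"lowest",s[:,2].max().round(1))
    x,y,z=P[...,0],P[...,1],P[...,2]
    m=(abs(x-.637)<.035)&(abs(y+.214)<.03)&(z>.128)&(z<.145)
    q=P[m]
    if len(q)>50: print(n,"housing",len(q),np.median(q[:,2]).round(4),cv2.minAreaRect((q[:,:2]*1000).astype(np.float32)))
plan()
E
python3 hole.py 8
```

```text
t: 13.88
eef_pos: [0.4811, -0.3889, 0.2429]
tool_rot: [0.001, 0.675, 0.738, 0.0]
contact_force: [-1.0, 0.2, -1.7]
gripper_width: 0.15
grasp_force: 78.1Traceback (most recent call last):
  File "hole.py", line 4, in <module>
    print("F",o["contact_force"].round(1),"w",o["gripper_width"].round(3))
                                              ^^^^^^^^^^^^^^^^^^^^^^^^
AttributeError: 'float' object has no attribute 'round'
```

```bash
sed -i 's/o\["gripper_width"\].round(3)/round(o["gripper_width"],3)/' hole.py; python3 hole.py 8
```

```text
F [-1.   0.2 -1.7] w 0.15
top pin z 0 19 lx 2.3 8.0 ly -6.9 6.0
top pin z 10 15 lx 1.1 8.8 ly -7.0 6.2
top pin z 30 5 lx 2.8 4.4 ly -2.7 1.2
top pin z 40 7 lx 2.0 4.0 ly -2.8 1.8
top pin z 50 6 lx 0.4 3.8 ly -2.6 2.2
top pin z 55 6 lx 2.0 3.8 ly -2.8 2.2
top pin z 60 7 lx 1.9 4.3 ly -2.8 1.6
top lowest 63.3
top housing 556 0.1356 ((640.0579833984375, -212.26560974121094), (51.72394943237305, 44.62311935424805), 6.451033115386963)
scene pin z 0 17 lx -1.8 10.6 ly -10.3 4.7
scene pin z 10 19 lx -1.6 12.2 ly -9.3 2.3
scene pin z 20 11 lx 4.4 12.2 ly -9.4 1.1
scene pin z 30 6 lx -0.6 6.6 ly -6.5 -0.3
scene pin z 40 6 lx 1.8 9.2 ly -6.7 -1.7
scene pin z 50 7 lx 0.3 9.5 ly -7.4 -1.6
scene pin z 55 7 lx -3.0 9.5 ly -7.4 -1.6
scene pin z 60 6 lx -3.0 7.8 ly -5.8 -2.7
scene lowest 69.3
scene housing 230 0.1328 ((637.284423828125, -212.79446411132812), (53.88771438598633, 52.4381217956543), 8.517075538635254)
wrist pin z 0 234 lx 1.9 9.2 ly -8.9 5.5
wrist pin z 10 212 lx 1.8 9.1 ly -8.8 5.4
wrist pin z 20 48 lx 1.5 9.1 ly -9.0 5.0
wrist pin z 30 41 lx 2.2 5.1 ly -4.6 1.0
wrist pin z 40 55 lx 2.6 5.1 ly -4.8 0.5
wrist pin z 50 57 lx 2.5 5.1 ly -5.0 0.5
wrist pin z 55 54 lx 1.9 5.0 ly -5.1 0.5
wrist pin z 60 47 lx 1.7 4.9 ly -5.2 0.6
wrist lowest 68.2
wrist housing 2111 0.1356 ((639.8661499023438, -229.47665405273438), (51.73979187011719, 14.250325202941895), 3.7428059577941895)
at [ 0.4797 -0.3882  0.24  ] phi 95.1 tilt [-0.002  0.002 -1.   ] q [ 0.96  0.4  -0.5   1.64  0.21  1.16  0.49] t 14.0333
```

```bash
python3 -m jog '[[1,2,0,0],[2.5,4.5,0,0],[4.5,7,0,0],[7,9,0,0],[9,11,0,0],[11,13,0,0],[13,15,0,0],[15,16.7,0,0],[16,17.6,0,0],[16,17.6,1.2,0],[16,17.6,1.2,0],[16,17.6,1.2,0],[16,17.6,1.2,0],[16,17.6,1.2,0]]'; python3 hole.py 9
python3 - <<'E'
import cv2,numpy as np
w=cv2.imread("pics/wrist9.png");t=cv2.imread("pics/top9.png")[130:200,355:425]
out=np.zeros((480,800,3),np.uint8);out[:,:]=0
out[:400,:400]=cv2.resize(w[190:390,220:420],(400,400),interpolation=cv2.INTER_CUBIC); out[:400,400:]=cv2.resize(t,(400,400),interpolation=cv2.INTER_CUBIC)
cv2.imwrite("pics/c9.png",out)
E
```

```text
t: 15.2
eef_pos: [0.6409, -0.2157, 0.2295]
tool_rot: [0.0, 0.676, 0.737, -0.0]
contact_force: [0.5, -0.4, -1.0]
gripper_width: 0.145
grasp_force: 78.2
F [ 0.5 -0.4 -1. ] w 0.145
top pin z 0 10 lx 2.9 8.5 ly -6.0 3.0
top pin z 10 12 lx 0.7 8.7 ly -6.9 1.5
top pin z 40 6 lx -0.5 4.8 ly -2.8 0.7
top pin z 50 6 lx -0.0 4.8 ly -2.5 0.2
top pin z 55 6 lx 0.6 4.8 ly -3.4 0.2
top pin z 60 4 lx 0.6 4.5 ly -3.4 -0.8
top lowest 89.7
top housing 511 0.1356 ((639.5596313476562, -212.63348388671875), (50.33515548706055, 45.20815658569336), 6.172348976135254)
scene pin z 0 20 lx -1.8 13.9 ly -8.8 1.1
scene pin z 10 20 lx -4.5 11.9 ly -9.3 2.1
scene pin z 20 7 lx -0.4 6.5 ly -8.7 -0.1
scene pin z 30 6 lx 0.2 4.2 ly -4.3 0.4
scene pin z 40 8 lx 1.3 5.0 ly -5.8 0.2
scene pin z 50 10 lx 0.7 9.0 ly -7.7 1.1
scene pin z 55 6 lx 0.4 9.0 ly -7.7 1.1
scene pin z 60 5 lx 0.4 7.0 ly -6.5 -1.9
scene lowest 88.6
scene housing 234 0.1327 ((636.4931640625, -212.7823486328125), (53.7978515625, 49.58490753173828), 6.400821208953857)
wrist pin z 0 235 lx 1.5 9.3 ly -7.1 7.2
wrist pin z 10 196 lx 1.4 9.0 ly -7.2 7.2
wrist pin z 20 4 lx 5.6 8.4 ly -5.7 3.6
wrist pin z 30 58 lx 1.7 4.7 ly -2.8 2.8
wrist pin z 40 57 lx 2.4 4.9 ly -3.0 2.4
wrist pin z 50 52 lx 1.9 4.8 ly -3.1 2.5
wrist pin z 55 50 lx 1.9 4.8 ly -3.2 2.5
wrist pin z 60 45 lx 1.6 4.8 ly -3.2 2.6
wrist lowest 90.0
wrist housing 3909 0.1358 ((638.9298095703125, -213.46652221679688), (49.92695236206055, 44.74619674682617), 6.07272481918335)
at [ 0.6415 -0.2147  0.2299] phi 95.02 tilt [ 0.001 -0.    -1.   ] q [ 0.6   0.52 -0.53  1.5   0.27  1.2   0.11] t 15.35
```

View pics/c9.png

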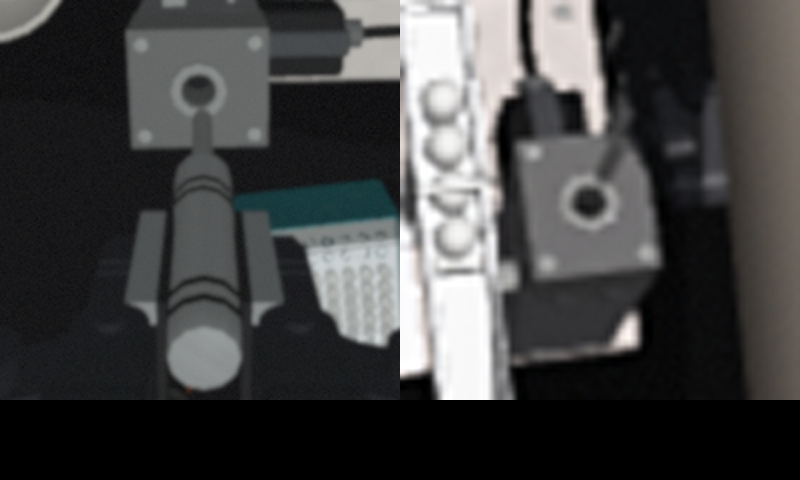

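The wrist crop (left) shows the collar and hole at (199,92), with the pin tip at (201,113) hovering above and nearly over it. The top crop shows the hole at (590,200) and the pin tip beside it at (605,175). I work out the pin-to-hole offset inside the wrist and top views separately.

```bash
cat > off.py <<'E'
from h import *
import pickle,sys
o,M,phi=now()
for n in("wrist","top"):
    c=pickle.load(open(n+sys.argv[1]+".pkl","rb"));P=cloud(c);x,y,z=P[...,0],P[...,1],P[...,2]
    m=(abs(x-.637)<.035)&(abs(y+.214)<.03)&(z>.128)&(z<.145);q=P[m]
    r=np.array(cv2.minAreaRect((q[:,:2]*1000).astype(np.float32))[0])/1000
    dep=m&(abs(x-r[0])<.013)&(abs(y-r[1])<.013)&(z>.1365)
    s=P[dep]
    print(n,"rect",r.round(4),"collar",len(s),((s.min(0)+s.max(0))/2).round(4),s.min(0).round(4),s.max(0).round(4))
    cv=c["pose"][:2,3]-r; vd=cv/np.linalg.norm(cv)
    for lo in(.163,.168,.173,.178,.183):
        s=P[(abs(x-.64)<.016)&(abs(y+.213)<.016)&(z>lo)&(z<lo+.005)]
        if len(s)<3: continue
        # circle of r=3 fit, visible side
        from scipy.optimize import least_squares
        f=least_squares(lambda p:np.hypot(s[:,0]-p[0],s[:,1]-p[1])-.003,s[:,:2].mean(0)-vd*.002,loss="soft_l1",f_scale=.0005)
        print("  shaft",lo,len(s),f.x.round(4))
    s=P[(abs(x-.64)<.01)&(abs(y+.213)<.01)&(z>.145)&(z<.19)]; print("  tip z",np.sort(s[:,2])[:5].round(4))
E
python3 off.py 9; python3 -c "
from h import *
print(now()[1].round(4))"
```

```text
wrist rect [ 0.6389 -0.2135] collar 445 [ 0.639  -0.2134  0.1384] [ 0.6261 -0.2262  0.1365] [ 0.6518 -0.2005  0.1403]
  shaft 0.163 18 [ 0.6405 -0.2143]
  shaft 0.168 22 [ 0.6405 -0.2143]
  shaft 0.173 27 [ 0.6406 -0.2143]
  shaft 0.178 23 [ 0.6406 -0.2143]
  shaft 0.183 28 [ 0.6406 -0.2143]
  tip z [0.1645 0.1645 0.1647 0.1651 0.1654]
top rect [ 0.6396 -0.2126] collar 73 [ 0.6393 -0.2121  0.1391] [ 0.6278 -0.2241  0.1365] [ 0.6509 -0.2     0.1417]
  shaft 0.173 4 [ 0.6409 -0.2139]
  tip z [0.164  0.1678 0.1709 0.1729 0.1745]
[[-8.750e-02  9.962e-01  5.000e-04]
 [ 9.962e-01  8.750e-02 -5.000e-04]
 [-5.000e-04  5.000e-04 -1.000e+00]]
```

Move the pin about 1.3 mm in -x and 1 mm in +y, then go down in stages watching the force.

```bash
python3 -m jog '[[0.1,-0.13,0,0],[0.1,-0.13,0.5,0],[0.1,-0.13,1,0],[0.1,-0.13,1.5,0],[0.1,-0.13,2,0],[0.1,-0.13,2.5,0],[0.1,-0.13,3,0],[0.1,-0.13,3.5,0],[0.1,-0.13,3.9,0],[0.1,-0.13,3.9,0],[0.1,-0.13,3.9,0]]'
python3 -m jog '[[0,0,0.2,0],[0,0,0.4,0],[0,0,0.6,0],[0,0,0.6,0],[0,0,0.6,0]]'
```

```text
t: 16.27
eef_pos: [0.6402, -0.2128, 0.1902]
tool_rot: [-0.0, 0.675, 0.738, -0.0]
contact_force: [0.3, 0.8, 0.1]
gripper_width: 0.144
grasp_force: 78.2
t: 16.68
eef_pos: [0.6406, -0.2129, 0.1849]
tool_rot: [0.0, 0.675, 0.738, 0.0]
contact_force: [-0.4, -0.2, 1.7]
gripper_width: 0.147
grasp_force: 78.4
```

```bash
python3 -m jog '[[0,0,0.15,0],[0,0,0.3,0],[0,0,0.45,0],[0,0,0.6,0],[0,0,0.6,0],[0,0,0.6,0]]'
python3 -m jog '[[0,0,0.1,0],[0,0,0.2,0],[0,0,0.3,0],[0,0,0.3,0],[0,0,0.3,0]]'
```

```text
t: 17.18
eef_pos: [0.6406, -0.2128, 0.1788]
tool_rot: [0.0, 0.675, 0.738, 0.0]
contact_force: [-0.0, -0.3, 4.6]
gripper_width: 0.141
grasp_force: 78.8
t: 17.6
eef_pos: [0.6411, -0.213, 0.1774]
tool_rot: [0.001, 0.675, 0.738, 0.0]
contact_force: [-4.1, -0.2, 12.0]
gripper_width: 0.146
grasp_force: 80.2
```

Force 12 N, above the spring's 6 N, so the button is at its stop. I push a touch more and hold while the balls run.

```bash
python3 -m jog '[[0,0,0.1,0],[0,0,0.1,0],[0,0,0.1,0],[0,0,0.1,0],[0,0,0.1,0],[0,0,0.1,0],[0,0,0.1,0],[0,0,0.1,0],[0,0,0.1,0],[0,0,0.1,0],[0,0,0.1,0],[0,0,0.1,0],[0,0,0.1,0],[0,0,0.1,0],[0,0,0.1,0],[0,0,0.1,0],[0,0,0.1,0],[0,0,0.1,0],[0,0,0.1,0],[0,0,0.1,0]]'
python3 -m jog '[[0,0,0,0],[0,0,0,0],[0,0,0,0],[0,0,0,0],[0,0,0,0],[0,0,0,0],[0,0,0,0],[0,0,0,0],[0,0,0,0],[0,0,0,0],[0,0,0,0],[0,0,0,0],[0,0,0,0],[0,0,0,0],[0,0,0,0],[0,0,0,0],[0,0,0,0],[0,0,0,0],[0,0,0,0],[0,0,0,0]]'
python3 - <<'E'
from h import *
import pickle
C={n:cam(n) for n in("top","scene")}
ref=pickle.load(open("top9.pkl","rb"))
# dispenser row of balls: compare brightness/height change in channel, and in dish
P0,P1=cloud(ref),cloud(C["top"])
x,y=P0[...,0],P0[...,1]
for nm,m in(("channel",(x>.6)&(x<.72)&(abs(y-(-.172+(x-.6)*.142))<.02)&(P0[...,2]>.1)),("dish",np.hypot(x-.534,y+.183)<.034)):
    m=m&(P0[...,2]<.2); d=P1[...,2]-P0[...,2]; g=np.abs(C["top"]["pixels"].astype(int)-ref["pixels"]).sum(2)
    v,u=np.nonzero(m&(np.abs(d)>.006)); print(nm,m.sum(),"changed",len(u),(u.min(),u.max(),v.min(),v.max()) if len(u) else "", "pixdiff>60",(m&(g>60)).sum(), "dz med",np.median(d[m&(np.abs(d)>.006)]) if len(u) else 0)
pickle.dump(C,open("fin.pkl","wb"))
a=ref["pixels"][140:240,340:400];b=C["top"]["pixels"][140:240,340:400];s=C["scene"]["pixels"][180:290,240:360]
im=np.zeros((500,800,3),np.uint8);im[:400,:240]=cv2.resize(a,(240,400));im[:400,250:490]=cv2.resize(b,(240,400));im[:275,500:800]=cv2.resize(s,(300,275))
cv2.imwrite("pics/fin.png",im[:,:,::-1]); plan()
# wood: dish/ball heights
q=P1[(np.hypot(P1[...,0]-.534,P1[...,1]+.183)<.033)&(P1[...,2]<.06)]; print("dish z hist",np.histogram(q[:,2],bins=[-.01,.003,.008,.012,.016,.02,.025,.04,.06]))
E
```

```text
t: 19.27
eef_pos: [0.6413, -0.213, 0.1772]
tool_rot: [0.001, 0.675, 0.738, 0.0]
contact_force: [-3.5, -0.4, 16.9]
gripper_width: 0.145
grasp_force: 80.9
t: 20.93
eef_pos: [0.6413, -0.213, 0.1772]
tool_rot: [0.001, 0.675, 0.738, 0.0]
contact_force: [-3.5, 0.9, 16.2]
gripper_width: 0.148
grasp_force: 80.9
channel 791 changed 194 (np.int64(358), np.int64(368), np.int64(130), np.int64(186)) pixdiff>60 290 dz med -0.012569668626298491
dish 859 changed 142 (np.int64(355), np.int64(383), np.int64(207), np.int64(241)) pixdiff>60 178 dz med 0.012638960198187665
at [ 0.6413 -0.213   0.1772] phi 95.08 tilt [ 0.003 -0.001 -1.   ] q [ 0.59  0.56 -0.52  1.56  0.3   1.1   0.08] t 21.0333
dish z hist (array([ 17, 168,  71,  65,  97,  35,   1,   0]), array([-0.01 ,  0.003,  0.008,  0.012,  0.016,  0.02 ,  0.025,  0.04 ,
        0.06 ]))
```

My ten views are used, so I count the balls numerically.

```bash
python3 - <<'E'
from h import *
import pickle
C=pickle.load(open("fin.pkl","rb"));r=pickle.load(open("top9.pkl","rb"))
P0,P1=cloud(r),cloud(C["top"]);d=P1[...,2]-P0[...,2]
print("channel"); sub=d[126:192,354:374]
for row in sub[::2]: print("".join("#" if v<-.006 else "+" if v>.006 else "." for v in row))
print("dish");
for v in range(203,246): print("".join("O" if P1[v,u,2]>.05 else "#" if d[v,u]>.005 else "." for u in range(345,395)))
PS=cloud(C["scene"]);q=PS[(np.hypot(PS[...,0]-.532,PS[...,1]+.182)<.033)&(PS[...,2]<.035)&(PS[...,2]>.012)];print("scene dish>12mm",len(q))
c=cam("wrist");P=cloud(c);x,y,z=P[...,0],P[...,1],P[...,2]
# stray balls on bench: compare top outside dish
m=(x>0)
g=(np.abs(d)>.007)&(P0[...,2]<.03)&(P1[...,2]<.03)&(np.hypot(P0[...,0]-.534,P0[...,1]+.183)>.05)&(P1[...,2]>.008)
v,u=np.nonzero(g);print("stray px",len(u),list(zip(u,v))[:10])
E
```

```text
channel
....................
....................
............#.......
....................
....................
....................
.................#..
....................
..................#.
......####..........
....########........
....########....++..
.....######.........
.......####.........
.....########.......
.....########......+
+.....######........
.......#####..+.....
....................
.......#######......
........#####.......
.........####.......
........######.#....
........######......
.........####.......
........#####.#..###
.............+....##
..................##
..................++
..............+.....
.#.....+............
.......#............
....................
dish
.........#......#OOOOOOOOOOOOO.........#..........
.................OOOOOOOOOOOOO....................
.#..............#OOOOOOOOOOOOOOOO.................
.............#...OOOOOOOOOOOOOOOO.................
.................OOOOOOOOOOOOOOOO.................
..................OOOOOOOOOOOOOOO.................
.........#.#......OOOOOOOOOOOOOOOO.........#......
..................OOOOOOOOOOOOOOOO...
[... 1431 characters left out ...]
..........
.............#...#................................
......................#..............#............
.........#............#...........................
...........#.........................O............
...#...............................#..............
.............#....................................
..................................................
scene dish>12mm 84
stray px 179 [(np.int64(11), np.int64(6)), (np.int64(14), np.int64(7)), (np.int64(32), np.int64(9)), (np.int64(0), np.int64(22)), (np.int64(24), np.int64(50)), (np.int64(41), np.int64(63)), (np.int64(353), np.int64(79)), (np.int64(354), np.int64(83)), (np.int64(356), np.int64(89)), (np.int64(187), np.int64(95))]
```

All four balls have left the channel. Four separate bumps show in the dish around the spout's outline, and the button is still held down.

```bash
python3 -c "
from station import bot
print(bot.hand_in())"
```

```text
the job is handed in; nothing more can be done
None
```

I handed the job in at about 21 s of the 67 s: the dish stands centred under the spout, all four balls left the channel and show in it by depth measurement, and the pin is still in the gripper holding the button down at about 16 N.

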